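# Set up the plate leak tester: close the vent cap, then set the regulator to its marker

### The job

Get the leak tester ready for the next plate: first close the vent by turning its yellow wing cap clockwise until it is against its stop, black line over the green line. Then, with the vent closed, turn the black regulator knob on the sloping panel so that its white pointer lines up with the red set-point marker. Leave the red marker and everything else on the bench where it is.

Things in the scene. Friction and masses are not known exactly. Their poses are not given: they have to be found in the camera images.
- console: regulator console, fixed to the bench: white panel 180 x 150 mm sloping at 0.45 rad, low edge towards the console's -x (roughly the robot), 66 to 144 mm above the bench. Origin under the centre of its base, z up. Dial centre on the panel's face: 105 mm above the origin; panel normal is (-0.435, 0, 0.900) in this frame
- knob_grip (a point): point on the black regulator knob's axis, 33 mm out from the panel. The knob is a round skirt (56 mm across, top 11 mm out from the panel) with a grip bar 50 mm long, 14 mm thick, from 11 to 39 mm out. Axes turn with the knob: z out along its axis, x along the bar; the white pointer line is at the bar's -x end
- knob_pointer (a point): where the knob's white pointer points: 34 mm from the knob's axis on the pointer (-x) side, 6 mm out from the panel
- knob (a joint): angle of the regulator knob, rad, grows clockwise seen from in front of the panel; at 0 the pointer points straight down the slope; range 0 to 6.0; stiff, stays where it is left
- marker_tip (a point): inner end of the red set-point marker, a small red tab (16 x 5 mm, up to 7.5 mm out from the panel) beside the knob's skirt; this point is 34 mm from the knob's axis, 6 mm out from the panel, so it coincides with knob_pointer when the knob is set
- marker (a joint): angle of the red marker round the dial, same zero and direction as knob; the knob is set when knob equals marker
- manifold: aluminium vent block, fixed to the bench, 100 x 120 x 45 mm, origin under its centre, z up; a 52 mm steel collar 10 mm high on top carries the vent cap; a green line on top, on the -x side of the collar, marks the closed direction
- cap_grip (a point): point on the vertical axis of the yellow vent cap, 89 mm above the bench. The cap is a disc 44 mm across (55 to 67 mm above the bench) with a wing bar 44 mm long, 12 mm thick, from 67 to 95 mm above the bench. Axes turn with the cap: z up, x along the wing; a black line marks the wing's -x end
- cap_pointer (a point): the marked end of the cap's wing, 22 mm from its axis, 81 mm above the bench
- cap (a joint): how far the captive vent cap is unscrewed, rad: 0 is closed against its stop with the black line over the green line; grows counterclockwise seen from above; range 0 to 2.2; stiff
- spare_plate: spare bipolar plate, black frame and copper field, 80 x 190 x 6 mm, lying flat; origin under its centre; bystander
- gasket: black rubber ring, 56 mm across, 8 mm high, lying flat; origin under its centre; bystander
- bottle: white bottle with blue cap, 48 mm across, 110 mm high, upright; origin under its centre; bystander
- screwdriver: screwdriver lying on the bench; bystander
- wrench: wrench lying on the bench; bystander
- jar: amber glass jar with black lid, 52 mm across, 55 mm high, upright; origin under its centre; bystander
- fittings: open blue box, 100 x 80 x 40 mm; origin under its centre; bystander

How it is judged:
On the way, in this order (a step that is already met when the one before it is completed fails the run):
1. the vent cap is closed against its stop (within 0.1 rad) (value of joint cap below 0.1 rad), for 0.2 s.
2. with the vent closed, the knob's pointer is at the red marker (value of joint cap below 0.1 rad and distance between knob_pointer and marker_tip below 0.0027 m), for 0.2 s.
At the end, for the whole second after the job is handed in: The vent cap is closed (cap under 0.1 rad), the knob's pointer point is within 2.7 mm (about 0.08 rad) of the red marker's tip, and both are at rest (all of step 2 and velocity of joint knob between -0.05 and 0.05 rad/s and velocity of joint cap between -0.05 and 0.05 rad/s); the robot touches nothing.
It fails at once if the knob is turned (its pointer moved over 8 mm) while the vent cap is still open (distance of knob_pointer from where it was at the start of the episode above 0.008 m and value of joint cap above 0.15 rad).
It fails at once if the red marker is moved (over 3 mm) (distance of marker_tip from where it was at the start of the episode above 0.003 m).
It fails at once if a bystander is pushed more than 25 mm (distance of any of spare_plate, gasket, bottle, screwdriver, wrench, jar, fittings from where it was at the start of the episode above 0.025 m).
It also fails if it takes over 67 s, if anything falls off the work surface, if the arm or the gripper's body presses on something with over 40 N, if the wrist force passes 120 N, or if a joint passes its speed limit or range.

### The arm

A 7-joint arm with a two-finger parallel gripper is mounted at the origin on the work surface. World frame = base frame: x ahead of the robot, y to its left, z up, the work surface at z = 0. Lengths are in m, angles in rad, forces in N, time in s.
With the tool pointing down it reaches from about 0.4 to 0.85 m from the base axis. Payload 10.4 kg.
Tool frame: the origin (TCP) lies between the finger pads; the fingertips stand 22 mm ahead of it and the grasp point (between the pads) lies 3 mm ahead of it (r.nose_length is the distance from the TCP to the fingertips, in m); z points along the fingers, y is the line along which they close (so a half turn about z gives the same grasp; the last joint's range is limited). The gripper opens to 87 mm and grips with 3 to 60 N. Pads are 19 mm wide; open, the fingers measure 117 mm over their backs; the gripper's body (75 mm by 190 mm) begins 51 mm behind the grasp point.
Start: joints at [-1.284, 0.332, -0.065, 1.46, 0.022, 1.35, -0.088], TCP at [0.191, 0.595, 0.245] pointing down, gripper open.
Joint ranges: [-2.6, 2.6], [-0.5, 2.12], [-1.47, 1.34], [0.16, 2.42], [-1.27, 4.41], [0.06, 2.06], [-2.6, 2.6]. Speed limits (rad/s): [2.22, 2.22, 2.79, 2.79, 3.14, 3.14, 3.14].

### API

Orientations are given as a unit quaternion [x, y, z, w].
In Python, from bench import readout, cams, r gives the robot as it stands. The module is installed in compiled form; this text tells all that it offers.
- The arm moves only by the tool step_arm, never from a script. Its argument "deltas" is a list that holds one entry, the list of rows, each a list of 7 numbers: the turn, a rotation vector about the tool's x, y, z in rad, then the shift along the tool's x, y, z in m, then the opening in per cent of the stroke, from 0 (shut) to 100 (fully open). A call has 1 to 20 rows; each row is the pose to reach, as a shift and turn from the pose commanded when the call began, along the tool's axes at that moment; what a row does not reach only later rows make up. A row lasts 1/8 s, in which the tool goes at most 62.5 mm and 10.7 degrees, less where a joint would pass 70% of its speed; a pose out of reach is approached as far as the arm can. A call with a gripper value outside its range is refused whole. The fingers move at their own pace and stop on an object; "squeeze" is the grip in N (left out, the last holds). Time passes only in rows, so rows that repeat a pose let the fingers close. It gives the time, the measured TCP pose, the force, the opening and the grip force at its end, in the units of the state.
- readout.read_state(): the state, without advancing time (a new reading comes with each control period).
- cams.camera(name): name is "scene" or "side" or "wrist"; returns a dict with "img" (384x512x3 uint8, red, green, blue), "fx", "fy", "cx", "cy" (pixels), "k1" (the pictures are not rectified: a ray, as slopes to the right and down, at radius r is drawn at 1 + k1 r^2 times it, then the intrinsics apply), "origin" and "rotation" of the camera in the world; the wrist camera has in their place "T_tool_cam" (4x4, takes a point from camera to tool coordinates, whose origin is the TCP and whose axes are the flange's). Camera axes: x right, y up, looking along -z (the intrinsics and any distortion apply to the point x, -y, -z); pixel columns grow to the right and rows downward; lengths in m; the calibration is good to about 2 mm. A picture is of the moment at which its call begins: read the wrist's pose just before it. There is no depth.
- r.close_job(): hands the job in; it is judged then, once.
The state is a dict: "time": time; "joint_positions": joint angles; "joint_vel": joint speeds; "joint_torque": joint torques, N m; "ee_pos": TCP position; "eef_rot": TCP orientation; "ft_force": force on the tool from outside, world axes, zero at the start; "torque": the same for the moment, N m; "width": finger opening in m; "grip_force": force on a finger pad.
Only numpy, scipy, OpenCV 4.12 (cv2) and the standard library are available. Lean on these libraries where they do the work, as an engineer would, in place of code of your own. Each camera call takes 0.05 s, during which the arm holds its last target. There are 200 camera calls.

## Working session

There is one attempt and no reset: what is moved stays moved. The work goes in short steps, Python scripts to look and compute and a tool call to move; the robot and the scene stay as the last step left them, time stands still between calls to the robot, and variables do not carry over. Pictures are saved under pics/ and viewed, at most 10 in all, crops included, and the job is handed in when it is done.

Besides the shell and the picture viewer there is one more tool, called after "Request:" as name(argument=value, ...), one argument or row to a line, values as JSON. step_arm: Moves the arm, as the interface text tells. Its arguments: {"type":"object","properties":{"deltas":{"type":"array"},"squeeze":{"type":"number"}},"required":["deltas"]}

```bash
mkdir -p pics; cat > h.py <<'E'
import numpy as np, cv2
from bench import readout, cams, r
from scipy.spatial.transform import Rotation as R
def get(n):
    s=readout.read_state(); c=cams.camera(n)
    if n=='wrist':
        T=np.eye(4);T[:3,:3]=R.from_quat(s['eef_rot']).as_matrix();T[:3,3]=s['ee_pos']
        T=T@np.array(c['T_tool_cam']); c['origin']=T[:3,3];c['rotation']=T[:3,:3]
    c['origin']=np.array(c['origin']);c['rotation']=np.array(c['rotation'])
    if c['rotation'].shape!=(3,3): c['rotation']=R.from_quat(c['rotation']).as_matrix()
    return c
def K(c): return np.array([[c['fx'],0,c['cx']],[0,c['fy'],c['cy']],[0,0,1.]])
def ray(c,uv):
    p=cv2.undistortPoints(np.array(uv,float).reshape(-1,1,2),K(c),np.array([c['k1'],0,0,0.]))[:,0]
    d=np.c_[p[:,0],-p[:,1],-np.ones(len(p))]@c['rotation'].T
    return d/np.linalg.norm(d,axis=1)[:,None]
def proj(c,P):
    q=(np.atleast_2d(P)-c['origin'])@c['rotation']; q=q*[1,-1,-1]
    return cv2.projectPoints(q,np.zeros(3),np.zeros(3),K(c),np.array([c['k1'],0,0,0.]))[0][:,0]
def plane(c,uv,p0,n):
    d=ray(c,uv);n=np.array(n,float); t=((np.array(p0)-c['origin'])@n)/(d@n); return c['origin']+d*t[:,None]
def tri(c1,u1,c2,u2):
    A=[];b=[]
    for c,u in((c1,u1),(c2,u2)):
        d=ray(c,[u])[0];M=np.eye(3)-np.outer(d,d);A.append(M);b.append(M@c['origin'])
    x=np.linalg.lstsq(np.vstack(A),np.hstack(b),rcond=None)[0]
    return x,np.linalg.norm(np.vstack(A)@x-np.hstack(b))
def save(c,n): cv2.imwrite('pics/'+n,c['img'][:,:,::-1])
E
python3 - <<'E'
from h import *
ims=[]
for n in('scene','side','wrist'):
    c=get(n); print(n,c['origin'],c['rotation'].round(3).tolist(),c['fx'],c['k1']); ims.append(c['img'])
    if n=='wrist':print(c['T_tool_cam'])
m=np.vstack([np.hstack(ims[:2]),np.hstack([ims[2],ims[2]*0])])
cv2.imwrite('pics/a.png',cv2.resize(m[:,:,::-1],(800,600)))
save({'img':ims[0]},'scene0.png');save({'img':ims[1]},'side0.png')
print(readout.read_state())
E
```

```text
scene [1.19854072 0.93639264 0.80493831] [[-0.841, -0.269, 0.469], [0.541, -0.454, 0.708], [0.022, 0.849, 0.528]] 409.4379431483803 -0.00974907880134277
side [0.28554198 0.97248677 1.01414562] [[-0.96, 0.198, -0.2], [-0.281, -0.645, 0.711], [0.012, 0.738, 0.674]] 446.47950712606786 0.014268184655198853
wrist [0.12409203 0.61540063 0.38387651] [[0.305, -0.92, -0.248], [0.952, 0.294, 0.079], [-0.0, -0.26, 0.966]] 302.17270247783983 -0.051489806875618535
[[ 1.56701822e-04  9.65635575e-01  2.59899809e-01  6.94034142e-02]
 [ 9.99999512e-01  1.02327069e-04 -9.83118859e-04 -9.27315677e-04]
 [-9.75929331e-04  2.59899836e-01 -9.65635088e-01 -1.40068925e-01]
 [ 0.00000000e+00  0.00000000e+00  0.00000000e+00  1.00000000e+00]]
{'time': 0.15, 'joint_positions': array([-1.28358928,  0.33272803, -0.06470462,  1.46069776,  0.02159221,
        1.34989176, -0.08849784]), 'joint_vel': array([-0.0021467 , -0.00245476, -0.00093102, -0.00292568,  0.00015513,
        0.00054886,  0.00036107]), 'joint_torque': array([ 7.01079025e-04, -6.23631549e+01,  2.47233559e-02, -3.90141892e+01,
       -6.11838768e-02,  3.72808543e-02,  7.55431984e-05]), 'ee_pos': array([0.19046469, 0.59501299, 0.24396005]), 'eef_rot': array([ 1.54274555e-01,  9.88027882e-01, -5.11134987e-04, -6.31828969e-05]), 'ft_force': array([-0.96777401, -0.17144376, -1.2551847 ]), 'torque': array([-0.01559325,  0.03885972, -0.01300627]), 'grip_force': 0.0, 'width': 0.08703283124343913}
```

View pics/a.png

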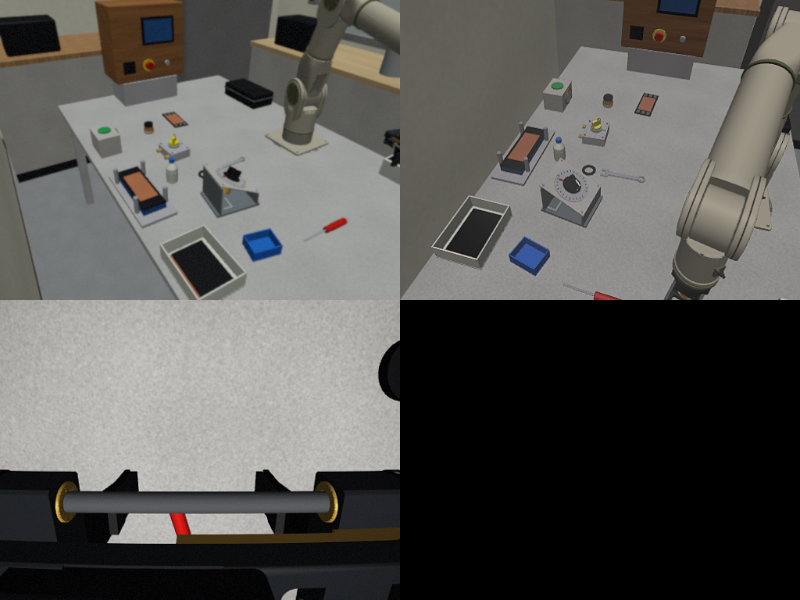

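The overview shows the yellow cap at scene (222,186) and side (252,163), and the black knob at scene (297,223) and side (220,234). Next I enlarge both regions.

```bash
python3 - <<'E'
from h import *
a=cv2.imread('pics/scene0.png');b=cv2.imread('pics/side0.png')
f=lambda im,x,y:cv2.resize(im[y:y+75,x:x+100],(400,300),interpolation=cv2.INTER_CUBIC)
cv2.imwrite('pics/b.png',np.vstack([np.hstack([f(a,180,150),f(a,245,190)]),np.hstack([f(b,205,130),f(b,170,205)])]))
C=[get('scene'),get('side')];g=[]
for im,c in zip((a,b),C):
    h=cv2.cvtColor(im,cv2.COLOR_BGR2HSV); m=cv2.inRange(h,(22,120,80),(35,255,255))
    n,l,s,ce=cv2.connectedComponentsWithStats(m)
    for i in range(1,n):
        if s[i,4]>15: print(s[i],ce[i])
print(tri(C[0],(222,186),C[1],(252,163)), tri(C[0],(297,223),C[1],(220,234)))
E
```

```text
[183  75  14  16  83] [187.6626506   81.54216867]
[217 173  11  14  90] [222.14444444 180.95555556]
[323  37  18  17 102] [332.1372549   42.78431373]
[245 152  12  14  53] [251.75471698 160.98113208]
(array([ 0.60218838, -0.20687019,  0.046921  ]), np.float64(0.0036213786425385386)) (array([0.57705879, 0.20265766, 0.12164517]), np.float64(0.000547181206683634))
```

View pics/b.png

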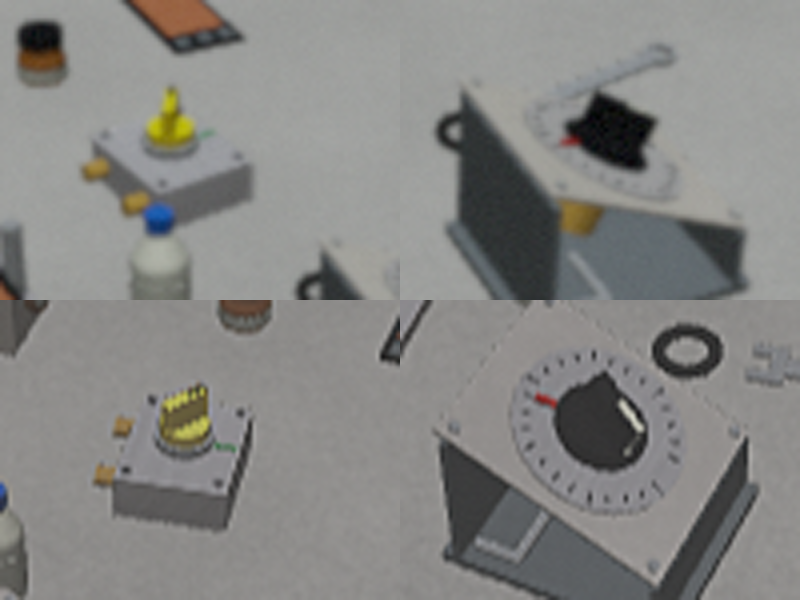

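The crops show the wing's black line is hard to see, with the green line at side crop (225,447). The knob's white pointer is on the right in the side crop (632,415), and the red marker is at left (545,400). I'll move the wrist camera over the console.

Request:
step_arm(
  deltas=[
    [[0,0,0,0,0,-0.06,100],[0,0,0,-0.05,-0.025,-0.09,100],[0,0,0,-0.1,-0.05,-0.12,100],[0,0,0,-0.15,-0.08,-0.136,100],[0,0,0,-0.2,-0.11,-0.136,100],[0,0,0,-0.25,-0.135,-0.136,100],[0,0,0,-0.3,-0.16,-0.136,100],[0,0,0,-0.35,-0.185,-0.136,100],[0,0,0,-0.4,-0.21,-0.136,100],[0,0,0,-0.45,-0.235,-0.136,100],[0,0,0,-0.466,-0.244,-0.136,100],[0,0,0,-0.466,-0.244,-0.136,100],[0,0,0,-0.466,-0.244,-0.136,100]],
  ],
)

```text
time: 1.88
ee_pos: [0.5589, 0.2228, 0.3805]
eef_rot: [0.153, 0.988, 0.0, -0.0]
ft_force: [-0.2, 1.1, 0.1]
width: 0.087
grip_force: 0.0
```

```bash
python3 - <<'E'
from h import *
import pickle
c=get('wrist'); pickle.dump(c,open('w1.pkl','wb')); cv2.imwrite('pics/w1.png',cv2.resize(c['img'][:,:,::-1],(800,600),interpolation=cv2.INTER_CUBIC))
s=readout.read_state();print(s['time'],s['ee_pos'],s['eef_rot'])
E
```

```text
1.925 [0.5588338  0.22284552 0.38063179] [ 1.52774308e-01  9.88260968e-01  4.56051589e-04 -2.48305015e-04]
```

View pics/w1.png

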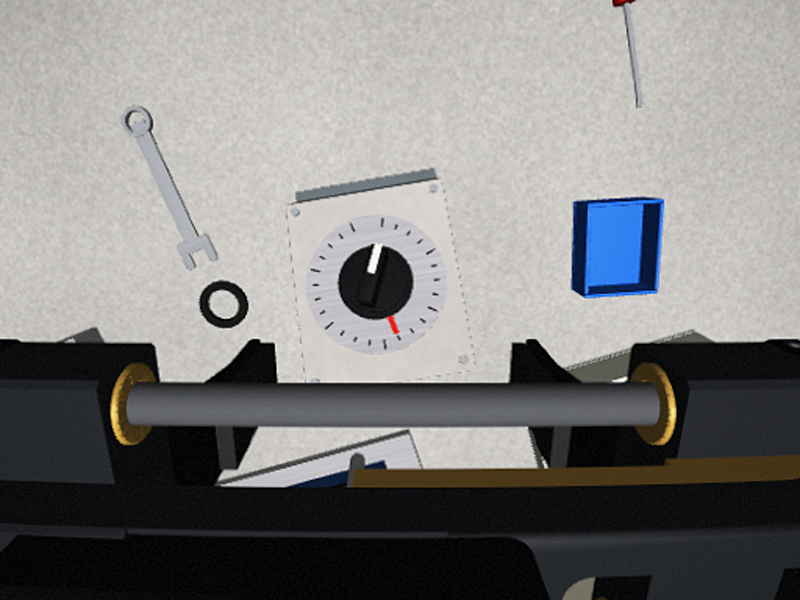

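The picture shows the panel with its low edge up in the image, towards the robot. The knob skirt is centred near (376,283), the white pointer end at (377,250), the red marker at (392,325), and the corner screws at (294,212), (433,188), (463,359) and (315,382). On to the cap.

Request:
step_arm(
  deltas=[
    [[0,0,0,-0.022,-0.055,0,100],[0,0,0,-0.044,-0.11,0,100],[0,0,0,-0.066,-0.165,0,100],[0,0,0,-0.088,-0.22,0,100],[0,0,0,-0.11,-0.275,0,100],[0,0,0,-0.132,-0.33,0.02,100],[0,0,0,-0.15,-0.372,0.05,100],[0,0,0,-0.15,-0.372,0.05,100],[0,0,0,-0.15,-0.372,0.05,100]],
  ],
)

```text
time: 3.05
ee_pos: [0.5899, -0.1773, 0.3308]
eef_rot: [0.153, 0.988, 0.001, 0.0]
ft_force: [0.9, 1.1, 0.1]
width: 0.0872
grip_force: 0.0
```

```bash
python3 - <<'E'
from h import *
import pickle
c=get('wrist'); pickle.dump(c,open('w2.pkl','wb')); cv2.imwrite('pics/w2.png',cv2.resize(c['img'][:,:,::-1],(800,600),interpolation=cv2.INTER_CUBIC))
s=readout.read_state();print(s['time'],s['ee_pos'],s['eef_rot'])
E
```

```text
3.1 [ 0.59008787 -0.17694266  0.33120005] [1.52759575e-01 9.88263088e-01 5.81462247e-04 4.92450315e-04]
```

View pics/w2.png

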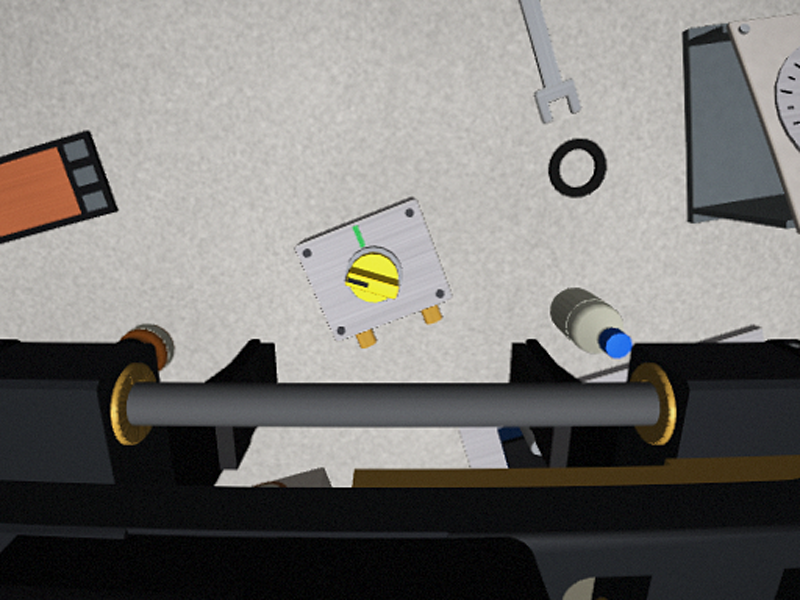

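The wrist view shows the yellow cap centred near (373,277) and its black line on the left, (347,281) to (367,286). The green line runs from (355,227) to (363,246), and the manifold screws are at (306,253), (409,212), (440,294) and (341,331). The cap is about 80° open.

```bash
python3 - <<'E'
from h import *
import pickle
w1=pickle.load(open('w1.pkl','rb'));w2=pickle.load(open('w2.pkl','rb'))
k=.64
S=plane(w2,np.array([[306,253],[409,212],[440,294],[341,331]])*k,[0,0,.045],[0,0,1]);print('screws',S.round(4),S.mean(0))
G=plane(w2,np.array([[355,227],[363,246]])*k,[0,0,.045],[0,0,1]);print('green',G,np.arctan2(*(G[0]-G[1])[[1,0]]))
B=plane(w2,np.array([[347,281],[367,286]])*k,[0,0,.095],[0,0,1]);print('black',B,np.arctan2(*(B[0]-B[1])[[1,0]]))
# yellow: bright top face vs rest
h=cv2.cvtColor(w2['img'],cv2.COLOR_RGB2HSV);m=cv2.inRange(h,(22,120,60),(35,255,255));m[:,:150]=0;m[230:]=0
ys,xs=np.nonzero(m);print(len(xs),xs.min(),xs.max(),ys.min(),ys.max())
s=get('side');sc=get('scene')
for n,c in(('side',s),('scene',sc)):
    print(n,'expected cap pts',proj(c,[[*S.mean(0)[:2],z] for z in(.045,.067,.095)]).round(1).tolist())
# screws console: triangulate w1 vs side using crop of side picture
sd=[(170+535/4,205+(300-300)/4),(170+453/4,205+128/4),(170+652/4,205+266/4),(170+735/4,205+132/4)]
P0=plane(w1,np.array([[294,212],[433,188],[463,359],[315,382],[376,283]])*k,[0,0,.105],[0,0,1]);print(P0.round(3));
for i,p in enumerate([(294,212),(433,188),(463,359),(315,382)]):
    print(p,[(np.round(a,4).tolist(),round(float(e),4)) for q in sd for a,e in[tri(w1,np.array(p)*k,s,q)] if e<.02])
I=np.hstack([cv2.resize(w2['img'][130:230,170:303],(400,300),interpolation=cv2.INTER_CUBIC),cv2.resize(w1['img'][110:252,160:320],(400,355),interpolation=cv2.INTER_CUBIC)[:300]]);cv2.imwrite('pics/z.png',I[:,:,::-1])
E
```

```text
screws [[ 0.57   -0.254   0.045 ]
 [ 0.5632 -0.1535  0.045 ]
 [ 0.6443 -0.1482  0.045 ]
 [ 0.6508 -0.2483  0.045 ]] [ 0.60708738 -0.20102604  0.045     ]
green [[ 0.56124213 -0.20376353  0.045     ]
 [ 0.57977303 -0.20237228  0.045     ]] -3.0666559739480004
black [[ 0.59651642 -0.21870729  0.095     ]
 [ 0.60547055 -0.20445135  0.095     ]] -2.1316202449618356
793 221 254 161 193
side expected cap pts [[250.1, 164.9], [250.3, 159.9], [250.4, 153.4]]
scene expected cap pts [[221.3, 186.9], [221.1, 181.6], [220.9, 174.8]]
[[0.501 0.151 0.105]
 [0.518 0.272 0.105]
 [0.678 0.255 0.105]
 [0.658 0.113 0.105]
 [0.583 0.199 0.105]]
(294, 212) []
(433, 188) []
(463, 359) []
(315, 382) []
```

View pics/z.png

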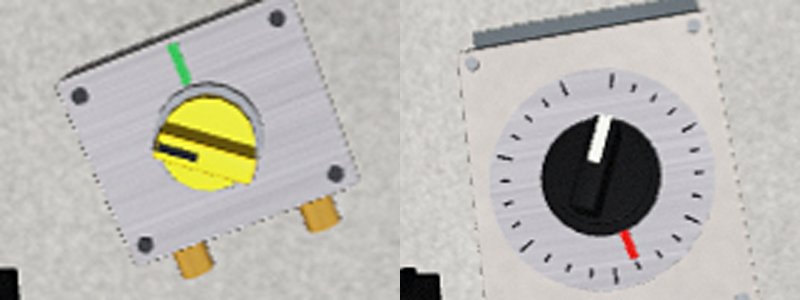

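The crops show the wing's top face cleanly with its black line at left, and the knob pointer and red marker on the dial. Now the numbers.

```bash
python3 - <<'E'
from h import *
import pickle
w1=pickle.load(open('w1.pkl','rb'));w2=pickle.load(open('w2.pkl','rb'))
q=np.array([(163,135),(257,160),(250,185),(153,152),(160,147),(196,157)])/3.+[170,130]
for z in(.095,):
    W=plane(w2,q,[0,0,z],[0,0,1]);print(W.round(4),W[:4].mean(0))
    for i,j in((0,1),(3,2),(4,5)): d=W[i]-W[j];print(np.arctan2(d[1],d[0]),np.linalg.norm(d))
print('collar/bottle',plane(w2,np.array([[617,343],[145,345]])*.64,[0,0,.11],[0,0,1]))
# console: dial face = light grey ellipse
z=np.array([(603,180)])  # crop approx
for yaw0 in(0,):
  S0=np.array([[294,212],[433,188],[463,359],[315,382]])*.64
  D=cv2.undistortPoints
  yaw=0.;
  for it in range(10):
    n=[-.435*np.cos(yaw),-.435*np.sin(yaw),.9]
    P=plane(w1,S0,[*(P.mean(0)[:2] if it else (.583,.199)),.105],n)
    x=(P[2]+P[3]-P[0]-P[1])[:2]; yaw=np.arctan2(x[1],x[0])
  print(yaw,P.round(4),P.mean(0),[np.linalg.norm(P[i]-P[i-1]) for i in range(4)])
s=readout.read_state();M=R.from_quat(s['eef_rot']).as_matrix();print(M.round(3), np.array(s['joint_positions']).round(2))
print('toolshift to cap', M.T@(np.array([.6071,-.2010,.095])-s['ee_pos']))
E
```

```text
[[ 0.5914 -0.2139  0.095 ]
 [ 0.6139 -0.1792  0.095 ]
 [ 0.6236 -0.1854  0.095 ]
 [ 0.5971 -0.2204  0.095 ]
 [ 0.596  -0.2168  0.095 ]
 [ 0.6048 -0.2036  0.095 ]] [ 0.60650216 -0.19971709  0.095     ]
-2.1458968817542203 0.041368901471766466
-2.2178421814904894 0.04386507655394797
-2.1582445200356086 0.015880809900826874
collar/bottle [[ 0.71041149 -0.02164732  0.11      ]
 [ 0.59401084 -0.39341172  0.11      ]]
-0.13950879796039722 [[0.5012 0.1431 0.0701]
 [0.5198 0.2746 0.0702]
 [0.6625 0.2538 0.1399]
 [0.6441 0.1238 0.1398]] [0.58187047 0.19880989 0.105     ] [np.float64(0.16012744558313205), np.float64(0.13283812440203724), np.float64(0.16018057201967886), np.float64(0.13125682058944704)]
[[-0.953  0.302  0.001]
 [ 0.302  0.953  0.001]
 [-0.001  0.001 -1.   ]] [-0.19  0.3   0.54  1.37 -0.15  1.51  1.6 ]
toolshift to cap [-0.02312136 -0.01779044  0.23637092]
```

Request:
step_arm(
  deltas=[
    [[0,0,0.18,-0.005,-0.005,0.02,50],[0,0,0.36,-0.01,-0.01,0.04,50],[0,0,0.54,-0.015,-0.015,0.06,50],[0,0,0.72,-0.023,-0.017,0.08,50],[0,0,0.9,-0.023,-0.017,0.1,50],[0,0,1.08,-0.023,-0.017,0.12,50],[0,0,1.26,-0.023,-0.017,0.13,50],[0,0,1.44,-0.023,-0.017,0.13,50],[0,0,1.62,-0.023,-0.017,0.13,50],[0,0,1.8,-0.023,-0.017,0.13,50],[0,0,1.85,-0.023,-0.017,0.13,50],[0,0,1.85,-0.023,-0.017,0.13,50],[0,0,1.85,-0.023,-0.017,0.13,50]],
  ],
)

```text
time: 4.82
ee_pos: [0.6065, -0.2017, 0.2008]
eef_rot: [0.881, 0.472, 0.0, -0.0]
ft_force: [0.5, 0.0, -0.8]
width: 0.0439
grip_force: 0.0
```

```bash
python3 - <<'E'
from h import *
import pickle
c=get('wrist'); pickle.dump(c,open('w3.pkl','wb')); cv2.imwrite('pics/w3.png',cv2.resize(c['img'][:,:,::-1],(800,600),interpolation=cv2.INTER_CUBIC))
s=readout.read_state();print(s['time'],s['ee_pos'],R.from_quat(s['eef_rot']).as_matrix().round(3),s['joint_positions'])
E
```

```text
4.875 [ 0.60637233 -0.20190903  0.20073515] [[ 0.554  0.832  0.   ]
 [ 0.832 -0.554  0.   ]
 [ 0.001  0.    -1.   ]] [-0.35961068  0.49286493  0.84121456  1.51694622 -0.37532164  1.29978641
 -0.06385709]
```

View pics/w3.png

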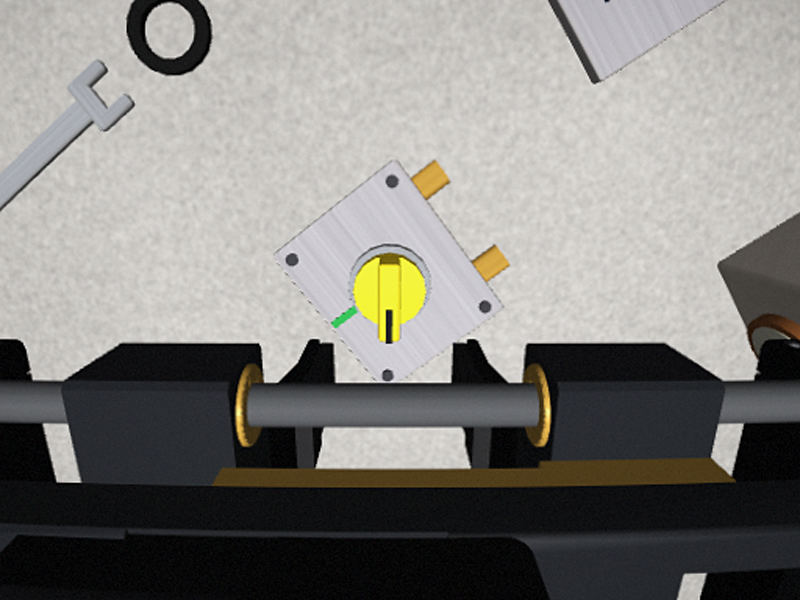

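The wing is vertical in the image and aligned with the fingers. Its black-line end is at (389,342), the far end at (391,263), and the screws are at (392,181), (292,260), (388,376) and (485,307).

```bash
python3 - <<'E'
from h import *
import pickle
w2=pickle.load(open('w2.pkl','rb'));w3=pickle.load(open('w3.pkl','rb'))
S2=np.array([[306,253],[409,212],[440,294],[341,331]])*.64
S3=np.array([[388,376],[292,260],[392,181],[485,307]])*.64
P=[]
for a,b in zip(S2,S3): x,e=tri(w2,a,w3,b);P.append(x);print(x.round(4),round(float(e),4))
print('mean',np.mean(P,0))
# corners of wing top, black side
print(tri(w2,np.array((153,152))/3+[170,130],w3,np.array((400,342))*.64), tri(w2,np.array((196,157))/3+[170,130],w3,np.array((389,310))*.64))
h=cv2.cvtColor(w3['img'],cv2.COLOR_RGB2HSV);m=cv2.inRange(h,(22,120,150),(35,255,255))
c=plane(w3,np.array([(379,342),(401,342),(401,266),(379,266)])*.64,[0,0,.095],[0,0,1]);print(c.round(4),c.mean(0))
s=readout.read_state();M=R.from_quat(s['eef_rot']).as_matrix();print('in tool',(M.T@(c.mean(0)-s['ee_pos'])).round(4),(M.T@(np.mean(P,0)-s['ee_pos'])).round(4))
E
```

```text
[ 0.5699 -0.2538  0.0473] 0.0004
[ 0.5632 -0.154   0.046 ] 0.0007
[ 0.6431 -0.1487  0.0496] 0.0005
[ 0.6492 -0.2473  0.0505] 0.0003
mean [ 0.60634382 -0.20095733  0.04834007]
(array([ 0.59828896, -0.22230415,  0.09221378]), np.float64(0.002184384981556951)) (array([ 0.60461057, -0.20369715,  0.09606041]), np.float64(0.00032894979876289717))
[[ 0.5896 -0.2165  0.095 ]
 [ 0.5998 -0.2232  0.095 ]
 [ 0.6233 -0.1875  0.095 ]
 [ 0.6136 -0.181   0.095 ]] [ 0.60656331 -0.20205335  0.095     ]
in tool [-1.000e-04  2.000e-04  1.057e-01] [ 0.0007 -0.0006  0.1524]
```

Request:
step_arm(
  deltas=[
    [[0,0,0,0,0,0.04,50],[0,0,0,0,0,0.08,50],[0,0,0,0,0,0.1,50],[0,0,0,0,0,0.107,50],[0,0,0,0,0,0.107,50],[0,0,0,0,0,0.107,0],[0,0,0,0,0,0.107,0],[0,0,0,0,0,0.107,0],[0,0,0,0,0,0.107,0]],
  ],
  squeeze=40,
)

```text
time: 6.0
ee_pos: [0.6046, -0.2013, 0.0934]
eef_rot: [0.882, 0.471, -0.001, -0.002]
ft_force: [-15.5, 9.1, 16.2]
width: 0.0118
grip_force: 38.5
```

Request:
step_arm(
  deltas=[
    [[0,0,0,0,-0.002,0,0],[0,0,0.1,0,-0.002,0,0],[0,0,0.2,0,-0.002,0,0],[0,0,0.3,0,-0.002,0,0],[0,0,0.4,0,-0.002,0,0],[0,0,0.4,0,-0.002,0,0]],
  ],
)

```text
time: 6.75
ee_pos: [0.6041, -0.2009, 0.0936]
eef_rot: [0.958, 0.287, -0.0, -0.0]
ft_force: [-5.8, 2.8, 5.2]
width: 0.0118
grip_force: 40.0
```

Request:
step_arm(
  deltas=[
    [[0,0,0.1,0,0,0,0],[0,0,0.2,0,0,0,0],[0,0,0.3,0,0,0,0],[0,0,0.4,0,0,0,0],[0,0,0.47,0,0,0,0],[0,0,0.53,0,0,0,0],[0,0,0.58,0,0,0,0],[0,0,0.58,0,0,0,0]],
  ],
)

```text
time: 7.75
ee_pos: [0.604, -0.2003, 0.0935]
eef_rot: [1.0, 0.003, -0.001, -0.001]
ft_force: [-5.9, 4.8, 7.3]
width: 0.0114
grip_force: 40.0
```

```bash
python3 - <<'E'
from h import *
s=readout.read_state();print(s['time'],s['torque'],s['joint_positions'].round(2),R.from_quat(s['eef_rot']).as_matrix().round(3))
E
```

```text
7.75 [0.98848331 1.57997714 0.8107369 ] [-0.45  0.69  0.99  1.63 -0.62  1.17 -0.88] [[ 1.     0.006 -0.002]
 [ 0.006 -1.     0.001]
 [-0.002 -0.001 -1.   ]]
```

Request:
step_arm(
  deltas=[
    [[0,0,0.05,0,0,0,0],[0,0,0.1,0,0,0,0],[0,0,0.1,0,0,0,0]],
  ],
)

```text
time: 8.12
ee_pos: [0.6043, -0.2003, 0.0935]
eef_rot: [0.999, -0.047, -0.001, -0.001]
ft_force: [-4.7, 4.5, 5.5]
width: 0.0132
grip_force: 44.0
```

```bash
python3 - <<'E'
from h import *
s=readout.read_state();print(s['time'],s['torque'],R.from_quat(s['eef_rot']).as_matrix().round(3)[:2,0])
E
```

```text
8.125 [0.86865614 1.26878267 1.11184087] [ 0.996 -0.094]
```

Request:
step_arm(
  deltas=[
    [[0,0,0,0,0,0,50],[0,0,0,0,0,0,50],[0,0,0,0,0,0,50],[0,0,0,0,0,-0.05,50],[0,0,0,0,0,-0.11,50],[0,0,0,0,0,-0.15,50],[0,0,0,0,0,-0.15,50],[0,0,0,0,0,-0.15,50]],
  ],
)

```text
time: 9.12
ee_pos: [0.6043, -0.2011, 0.2427]
eef_rot: [0.999, -0.049, -0.0, -0.0]
ft_force: [-1.1, 0.8, -0.4]
width: 0.0433
grip_force: 0.0
```

```bash
python3 - <<'E'
from h import *
import pickle
c=get('wrist'); pickle.dump(c,open('w4.pkl','wb')); cv2.imwrite('pics/w4.png',cv2.resize(c['img'][90:240,150:350][:,:,::-1],(800,600),interpolation=cv2.INTER_CUBIC))
s=readout.read_state();print(s['time'],s['ee_pos'],R.from_quat(s['eef_rot']).as_matrix().round(3))
E
```

```text
9.175 [ 0.60409706 -0.20098536  0.24224645] [[ 0.995 -0.098 -0.001]
 [-0.098 -0.995  0.001]
 [-0.002 -0.001 -1.   ]]
```

View pics/w4.png

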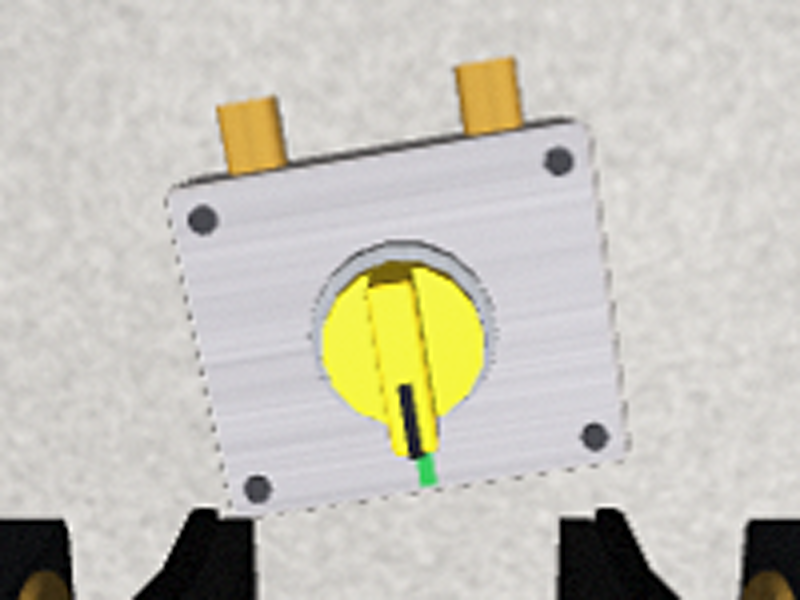

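The vent is closed: the black line ends at (416,457), right over the green line at (427,470). Now the knob's pointer and marker angles and the approach.

```bash
cat > con.py <<'E'
from h import *
def frame(yaw):
    c,s=np.cos(yaw),np.sin(yaw); return np.array([.9*c,.9*s,.435]),np.array([-s,c,0]),np.array([-.435*c,-.435*s,.9])
def ang(p,u,v): return np.arctan2(p@v,-(p@u))
E
python3 - <<'E'
from con import *
import pickle
w1=pickle.load(open('w1.pkl','rb'));w4=pickle.load(open('w4.pkl','rb'))
b=plane(w4,np.array([(404,385),(416,457)])/4+[150,90],[0,0,.095],[0,0,1])
S=plane(w4,np.array([(258,489),(203,220),(595,437),(558,160)])/4+[150,90],[0,0,.045],[0,0,1])
a=lambda d:np.arctan2(d[1],d[0]);print('cap',a(b[1]-b[0])-a(S[0]-S[1]+S[2]-S[3]))
u,v,n=frame(-.14);C=np.array([.5819,.1988,.105])
cr=lambda q:np.array(q)/2.5+[160,110]
m=plane(w1,cr([(622,232),(635,258)]) -[160,0],C+.0075*n,n) # crop right starts at x=400
p=plane(w1,cr([(605,115),(594,160)])-[160,0],C+.039*n,n)
for q in(m,p): print([(np.round([(x-C)@u,(x-C)@v],4).tolist(),round(float(ang(x-C-((x-C)@n)*n,u,v)),3)) for x in q])
d=p[0]-p[1];print('line dir',ang(d,u,v)); print('marker dir',ang(m[1]-m[0],u,v))
s=readout.read_state();M=R.from_quat(s['eef_rot']).as_matrix()
th=0.0
print('shift', M.T@(C+.2*n-s['ee_pos']), s['joint_positions'].round(2))
E
```

```text
cap -0.003933762143381259
[([0.0343, 0.0078], 2.918), ([0.0495, 0.0127], 2.891)]
[([-0.023, 0.01], 0.41), ([-0.0002, 0.0009], 1.342)]
line dir 0.3792606157610046
marker dir 2.832436362697172
shift [-0.14823179 -0.39935644 -0.04232215] [-0.51  0.57  1.12  1.47 -0.52  1.42 -1.04]
```

Request:
step_arm(
  deltas=[
    [[0,0,-0.18,0,-0.02,-0.03,50],[0,0,-0.36,-0.01,-0.05,-0.06,50],[0,0,-0.54,-0.03,-0.09,-0.06,50],[0,0,-0.72,-0.045,-0.13,-0.06,50],[0,0,-0.9,-0.06,-0.17,-0.06,50],[0,0,-1.08,-0.075,-0.21,-0.06,50],[0,0,-1.26,-0.09,-0.25,-0.06,50],[0,0,-1.44,-0.105,-0.29,-0.06,50],[0,0,-1.62,-0.12,-0.33,-0.06,50],[0,0,-1.8,-0.135,-0.37,-0.06,50],[0,0,-1.98,-0.148,-0.4,-0.06,50],[0,0,-2.16,-0.148,-0.4,-0.06,50],[0,0,-2.34,-0.148,-0.4,-0.06,50],[0,0,-2.52,-0.148,-0.4,-0.06,50],[0,0,-2.67,-0.148,-0.4,-0.06,50],[0,0,-2.67,-0.148,-0.4,-0.06,50],[0,0,-2.67,-0.148,-0.4,-0.06,50]],
  ],
)

```text
time: 11.3
ee_pos: [0.4962, 0.2112, 0.3029]
eef_rot: [0.283, 0.959, -0.0, -0.0]
ft_force: [0.1, 0.2, 0.9]
width: 0.0436
grip_force: 0.0
```

```bash
python3 - <<'E'
from con import *
u,v,n=frame(-.14);C=np.array([.5819,.1988,.105]);th=.39
x=-u*np.cos(th)+v*np.sin(th);T=np.c_[x,np.cross(-n,x),-n]
s=readout.read_state();M=R.from_quat(s['eef_rot']).as_matrix()
print(s['time'],s['ee_pos'],s['joint_positions'].round(2))
print('rotvec',R.from_matrix(M.T@T).as_rotvec(),'shift',M.T@(C+.17*n-s['ee_pos']))
E
```

```text
11.3 [0.49618432 0.21123908 0.30292257] [-1.14  0.12  0.73  1.63 -0.08  1.42  0.59]
rotvec [-0.18106457 -0.41302399 -0.04207995] shift [-0.01165882  0.0050331   0.04491382]
```

Request:
step_arm(
  deltas=[
    [[-0.06,-0.137,-0.014,-0.004,0.002,0.015,50],[-0.12,-0.275,-0.028,-0.008,0.004,0.03,50],[-0.181,-0.413,-0.042,-0.012,0.005,0.045,50],[-0.181,-0.413,-0.042,-0.012,0.005,0.045,50],[-0.181,-0.413,-0.042,-0.012,0.005,0.045,50]],
  ],
)

```text
time: 11.92
ee_pos: [0.5098, 0.2091, 0.2597]
eef_rot: [0.255, 0.941, 0.029, 0.221]
ft_force: [-0.2, 0.3, 0.5]
width: 0.0435
grip_force: 0.0
```

```bash
python3 - <<'E'
from con import *
import pickle
c=get('wrist'); pickle.dump(c,open('w5.pkl','wb')); cv2.imwrite('pics/w5.png',cv2.resize(c['img'][:,:,::-1],(800,600),interpolation=cv2.INTER_CUBIC))
s=readout.read_state();print(s['time'],s['ee_pos'],R.from_quat(s['eef_rot']).as_matrix().round(3),s['joint_positions'].round(2))
E
```

```text
11.975 [0.51034336 0.20900542 0.26001929] [[-0.772  0.468  0.431]
 [ 0.493  0.868 -0.058]
 [-0.401  0.168 -0.901]] [-1.28 -0.14  0.58  1.99  0.48  1.01  0.14]
```

View pics/w5.png

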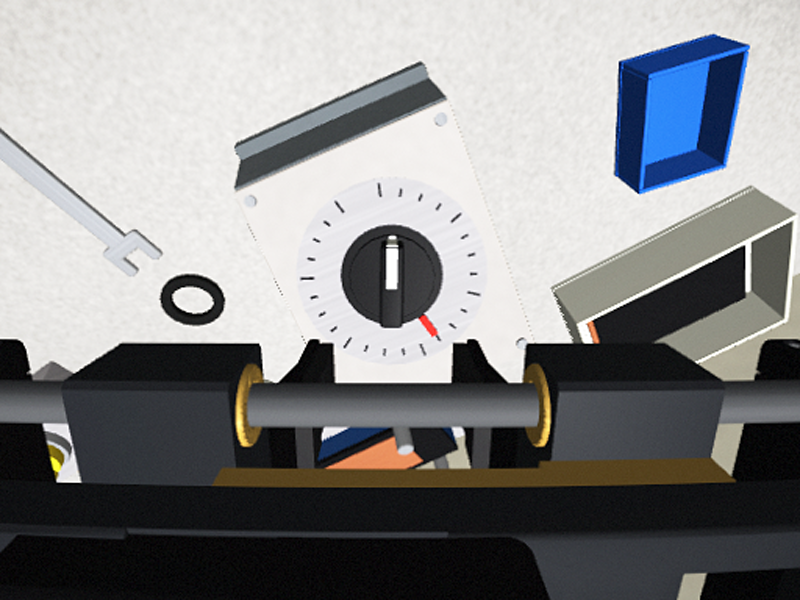

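The bar is vertical in the image, with the pointer line from (391,238) to (391,290), the bar's low end at (391,327), the skirt centred near (392,276) and the marker from (421,318) to (434,335). Screws are at (250,201), (441,118) and (521,343).

```bash
python3 - <<'E'
from con import *
import pickle
w1=pickle.load(open('w1.pkl','rb'));w5=pickle.load(open('w5.pkl','rb'));k=.64
P=np.array([tri(w1,np.array(a)*k,w5,np.array(b)*k)[0] for a,b in(((294,212),(250,201)),((433,188),(441,118)),((463,359),(521,343)))])
nn=np.cross(P[1]-P[0],P[2]-P[1]);nn/=np.linalg.norm(nn);print(P.round(4),'centre',(P[0]+P[2])/2,'normal',nn)
u,v,n=frame(-.14);C=np.array([.5819,.1988,.105])
S=plane(w5,np.array([(250,201),(441,118),(521,343)])*k,C,n);print('w5 centre',(S[0]+S[2])/2,'yaw v',np.arctan2(*(S[1]-S[0])[[1,0]])-np.pi/2)
h=cv2.cvtColor(w5['img'],cv2.COLOR_RGB2HSV)
m=(cv2.inRange(h,(0,150,120),(8,255,255))|cv2.inRange(h,(172,150,120),(180,255,255)));m[:,:255]=0;m[:,290:]=0;m[:195]=0;m[220:]=0
ys,xs=np.nonzero(m);uv=np.c_[xs,ys].astype(float);X=plane(w5,uv,C+.0075*n,n)-C-.0075*n;print('marker',len(xs),ang(X.mean(0),u,v),np.linalg.norm(X,axis=1).min())
hsv=h[140:215,215:290];g=(cv2.cvtColor(w5['img'],cv2.COLOR_RGB2GRAY)<70).astype(np.uint8);g[:,:212]=0;g[:,290:]=0;g[:140]=0;g[212:]=0
cnt=max(cv2.findContours(g,0,2)[0],key=cv2.contourArea);e=cv2.fitEllipse(cnt);print('skirt ellipse',e)
K=plane(w5,[e[0]],C+.011*n,n)[0]-C-.011*n;print('skirt centre uv',K@u,K@v)
wl=plane(w5,np.array([(391,240),(391,290)])*k,C+.039*n,n);print('pointer',ang(wl[0]-wl[1],u,v))
s=readout.read_state();M=R.from_quat(s['eef_rot']).as_matrix()
b=plane(w5,np.array([(380,327),(402,327)])*k,C+.039*n,n);print('bar tool',((b-s['ee_pos'])@M).round(4), 'line tool',((wl-s['ee_pos'])@M).round(4),'C tool',M.T@(C-s['ee_pos']))
E
```

```text
[[0.5012 0.1431 0.0702]
 [0.5198 0.2748 0.0695]
 [0.6622 0.2536 0.1405]] centre [0.58170383 0.19838043 0.10531745] normal [ 0.43708339 -0.06617652 -0.89698315]
w5 centre [0.58199365 0.19834706 0.10507537] yaw v -0.13828671345208554
marker 66 2.8969513536911315 0.03316937191115851
skirt ellipse ((250.0792236328125, 175.73939514160156), (62.610652923583984, 63.103633880615234), 171.07723999023438)
skirt centre uv -0.0021086491068787695 0.00045927096592785985
pointer 0.39145401619215037
bar tool [[-0.0223 -0.0082  0.132 ]
 [-0.0223  0.0051  0.132 ]] line tool [[ 0.0306 -0.0015  0.1321]
 [ 0.0008 -0.0015  0.132 ]] C tool [ 0.00188752 -0.00138184  0.17102635]
```

Request:
step_arm(
  deltas=[
    [[0,0,0,0.002,-0.0015,0.04,50],[0,0,0,0.002,-0.0015,0.08,50],[0,0,0,0.002,-0.0015,0.11,50],[0,0,0,0.002,-0.0015,0.13,50],[0,0,0,0.002,-0.0015,0.135,50],[0,0,0,0.002,-0.0015,0.135,50],[0,0,0,0.002,-0.0015,0.135,0],[0,0,0,0.002,-0.0015,0.135,0],[0,0,0,0.002,-0.0015,0.135,0],[0,0,0,0.002,-0.0015,0.135,0]],
  ],
  squeeze=40,
)

```text
time: 13.22
ee_pos: [0.5656, 0.2018, 0.1365]
eef_rot: [0.254, 0.941, 0.03, 0.222]
ft_force: [2.9, 1.5, -1.7]
width: 0.0136
grip_force: 40.0
```

```bash
cat > st.py <<'E'
from con import *
u,v,n=frame(-.14);C=np.array([.5819,.1986,.105])
s=readout.read_state();M=R.from_quat(s['eef_rot']).as_matrix()
print(s['time'],'xang',ang(M[:,0],u,v),'C in tool',(M.T@(C-s['ee_pos'])).round(4),'F tool',(M.T@s['ft_force']).round(1),'T',(M.T@s['torque']).round(2),s['width'],s['joint_positions'].round(2))
E
python3 st.py
```

```text
13.225 xang 0.3875227003052814 C in tool [-0.0015 -0.0005  0.0356] F tool [-0.8  2.4  2.7] T [-0.19  0.24  0.05] 0.013590405124045154 [-1.2   0.16  0.68  2.04  0.3   0.65  0.29]
```

Request:
step_arm(
  deltas=[
    [[0,0,0.12,-0.001,0,0,0],[0,0,0.24,-0.001,0,0,0],[0,0,0.36,-0.001,0,0,0],[0,0,0.48,-0.001,0,0,0],[0,0,0.6,-0.001,0,0,0],[0,0,0.72,-0.001,0,0,0],[0,0,0.84,-0.001,0,0,0],[0,0,0.84,-0.001,0,0,0]],
  ],
)

```text
time: 14.22
ee_pos: [0.5656, 0.2016, 0.1365]
eef_rot: [0.615, 0.756, 0.117, 0.19]
ft_force: [-3.1, 4.6, 0.9]
width: 0.0132
grip_force: 40.0
```

```bash
python3 st.py
```

```text
14.225 xang 1.2262082483647885 C in tool [-0.0012  0.0008  0.0355] F tool [ 4.9 -1.4 -2.4] T [ 0.96  1.07 -0.  ] 0.013243028468927385 [-1.31  0.17  0.8   2.04  0.26  0.64 -0.51]
```

Request:
step_arm(
  deltas=[
    [[0,0,0.12,0,0,0,0],[0,0,0.24,0,0,0,0],[0,0,0.36,0,0,0,0],[0,0,0.48,0,0,0,0],[0,0,0.6,0,0,0,0],[0,0,0.72,0,0,0,0],[0,0,0.84,0,0,0,0],[0,0,0.96,0,0,0,0],[0,0,1.08,0,0,0,0],[0,0,1.2,0,0,0,0],[0,0,1.2,0,0,0,0]],
  ],
)

```text
time: 15.6
ee_pos: [0.5655, 0.2017, 0.1364]
eef_rot: [0.934, 0.277, 0.204, 0.091]
ft_force: [-4.8, 3.4, 3.7]
width: 0.0138
grip_force: 40.0
```

```bash
python3 st.py
```

```text
15.6 xang 2.4252952891440676 C in tool [0.0004 0.0016 0.0355] F tool [-0.6 -4.1 -5.6] T [ 1.43 -0.69  0.02] 0.013763255464703542 [-1.5   0.22  1.03  2.05  0.14  0.62 -1.61]
```

Request:
step_arm(
  deltas=[
    [[0,0,0.1,0,0,0,0],[0,0,0.2,0,0,0,0],[0,0,0.3,0,0,0,0],[0,0,0.4,0,0,0,0],[0,0,0.475,0,0,0,0],[0,0,0.475,0,0,0,0],[0,0,0.475,0,0,0,0]],
  ],
)

```text
time: 16.48
ee_pos: [0.5655, 0.2017, 0.1364]
eef_rot: [0.973, 0.051, 0.219, 0.041]
ft_force: [-6.5, 3.9, 4.7]
width: 0.0137
grip_force: 40.0
```

```bash
python3 st.py
```

```text
16.475 xang 2.89866282377563 C in tool [0.0011 0.0012 0.0355] F tool [-3.4 -3.9 -7.2] T [ 1.06 -1.38  0.06] 0.013692937453486844 [-1.59  0.26  1.14  2.05  0.05  0.62 -2.01]
```

Release, back off along the normal and look.

Request:
step_arm(
  deltas=[
    [[0,0,0,0,0,0,50],[0,0,0,0,0,0,50],[0,0,0,0,0,0,50],[0,0,0,0,0,-0.04,50],[0,0,0,0,0,-0.09,50],[0,0,0,0,0,-0.135,50],[0,0,0,0,0,-0.135,50],[0,0,0,0,0,-0.135,50]],
  ],
)

```text
time: 17.48
ee_pos: [0.5081, 0.2088, 0.2594]
eef_rot: [0.973, 0.048, 0.22, 0.039]
ft_force: [-0.5, -0.6, -0.4]
width: 0.0436
grip_force: 0.0
```

```bash
python3 st.py; python3 - <<'E'
from h import *
import pickle
c=get('wrist'); pickle.dump(c,open('w6.pkl','wb')); cv2.imwrite('pics/w6.png',cv2.resize(c['img'][90:240,150:350][:,:,::-1],(800,600),interpolation=cv2.INTER_CUBIC))
E
```

```text
17.475 xang 2.903685717686754 C in tool [-0.0005  0.0008  0.1715] F tool [-0.6  0.5  0.2] T [ 0.09 -0.66 -0.03] 0.04360525930204569 [-1.81 -0.32  1.    2.01  0.7   1.11 -2.53]
```

View pics/w6.png

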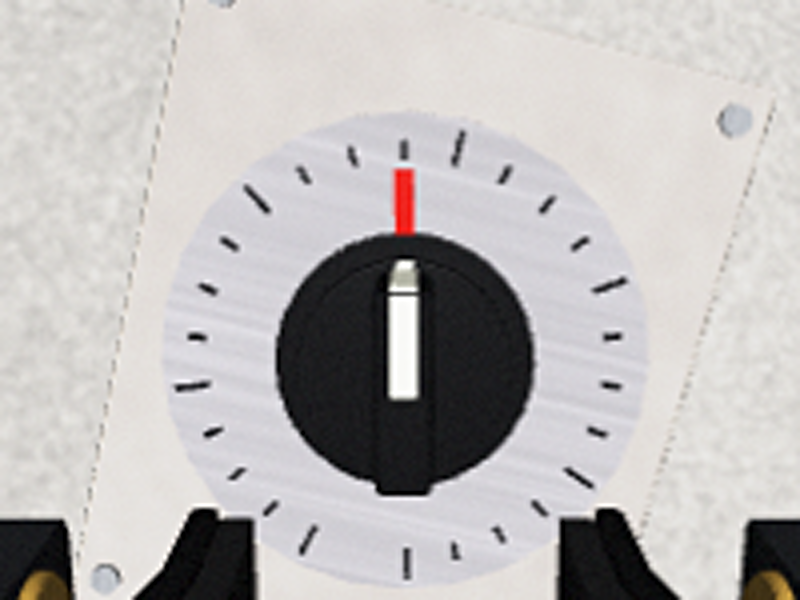

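The pointer (column 403) lies right under the red marker (column 404), so the knob is set. The gripper is open and clear of everything.

```bash
python3 -c "
from bench import r
print(r.close_job())"
```

```text
the job is handed in; nothing more can be done
None
```

The vent cap is closed against its stop, the regulator knob's pointer is lined up with the red marker as far as the camera shows, and the job is handed in (the hand-in printed no verdict).

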